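# Wind down the lamination press with its loose crank

### The arm

A 6-joint arm with a two-finger parallel gripper is mounted at the origin on the work surface. World frame = base frame: x ahead of the robot, y to its left, z up, the work surface at z = 0. Lengths are in m, angles in rad, forces in N, time in s.
With the tool pointing down it reaches from about 0.3 to 0.875 m from the base axis. Payload 6.4 kg.
Tool frame: the origin (TCP) lies midway between the tips of the shut fingers; the grasp point (between the pads) lies 19 mm behind it; z points along the fingers, y is the line along which they close (so a half turn about z gives the same grasp; the last joint's range is limited). The gripper opens to 85 mm and grips with 20 to 120 N. Pads are 22 mm wide; open, the fingers measure 114 mm over their backs; the gripper's body (76 mm by 85 mm) begins 54 mm behind the grasp point. The pads swing forward as they close: fully open they stand 13 mm farther back than shut.
Start: joints at [1.135, 0.181, 1.607, -0, 1.354, -0.206], TCP at [0.131, 0.56, 0.231] pointing down, gripper open.
Joint ranges: [-2.99, 2.99], [-0.89, 2.07], [0.3, 2.58], [-1.14, 4.28], [0, 2.63], [-3.12, 3.12]. Speed limits (rad/s): [2.57, 2.57, 3.01, 3.14, 3.14, 3.14].

### API

Orientations are given as a unit quaternion [w, x, y, z].
In Python, from bench import sensors, vision, ctrl gives the robot as it stands.
- The arm moves only by the tool carry_out, never from a script. Its argument "deltas" is text: rows parted by semicolons, each of 7 numbers parted by spaces: the shift along the tool's x, y, z in mm, then the turn, a rotation vector about the tool's x, y, z in rad, then the closure, from 0 (fully open) to 1 (shut). In form: tx ty tz ax ay az claw; .... A call has 1 to 12 rows; each row is the pose to reach, as a shift and turn from the pose commanded when the call began, along the tool's axes at that moment; what a row does not reach only later rows make up. A row lasts 1/8 s, in which the tool goes at most 62.5 mm and 10.7 degrees, less where a joint would pass 70% of its speed; a pose out of reach is approached as far as the arm can. A call with a gripper value outside its range is refused whole. The fingers move at their own pace and stop on an object; the grip force is fixed at half the most. Time passes only in rows, so rows that repeat a pose let the fingers close. It gives the time, the measured TCP pose, the force, the opening and the grip force at its end, in the units of the state.
- sensors.get_obs(): the state, without advancing time (a new reading comes with each control period).
- vision.camera(name): name is "scene" or "side" or "wrist"; returns the picture (480x640x3 uint8, blue, green, red); there is no depth.
- vision.camera_model(name): a dict with "K" (3x3 intrinsics, pixels), "extrinsics" (4x4, takes a point from world to camera coordinates); the wrist camera has in their place "hand_eye" (4x4, takes a point from camera to tool coordinates, whose origin is the TCP and whose axes are the flange's). Camera axes: x right, y down, z forward; pixel columns grow to the right and rows downward; lengths in m; the calibration is good to about 2 mm. The wrist camera is an equidistant fisheye: a pixel r from the principal point sees the ray r / f radians off the axis. A picture is of the moment at which its call begins: read the wrist's pose just before it. camera_model takes no time and is no camera call.
- ctrl.hand_in(): hands the job in; it is judged then, once.
The state is a dict: "time_s": time; "q": joint angles; "dq": joint speeds; "joint_efforts": joint torques, N m; "eef_pos": TCP position; "eef_rot": TCP orientation; "wrist_force": force on the tool from outside, world axes, zero at the start; "torque": the same for the moment, N m; "opening": opening from 0.0 (shut) to 1.0 (fully open); "grasp_force": force on a finger pad.
Only numpy, scipy, OpenCV 4.12 (cv2) and the standard library are available. Lean on these libraries where they do the work, as an engineer would, in place of code of your own. Each camera call takes 0.05 s, during which the arm holds its last target. There are 200 camera calls.

### The job

Fit the loose crank from the grey tray onto the square end of the press screw and wind it clockwise, through all its turns, until the pressing board is hard down on the glued-up boards and the screw will turn no further. Then lift the crank off and stand it back upright on its hub in the tray, leaving everything else on the bench where it is.

Things in the scene. Friction and masses are not known exactly. Their poses are not given: they have to be found in the camera images.
- press: Lamination press bolted to the bench, place and yaw vary. Grey steel: base plate 240 x 370 x 12 mm (370 along y), a 40 mm square post at each end, head beam 40 mm wide and 360 mm long along y, top 158 mm above the bench. A round nut, 58 mm wide, top at 165 mm, sits in the beam's middle with the screw standing up through it; the space above is free. Origin: base centre, z up.
- square_end (a point): Centre of the top face of the press screw's upright square end; z up, x and y square to its flats (fits every quarter turn). Greased steel, 20 mm across flats, 38 mm tall, its top 7 mm tapered to 10 mm as a lead; round 28 mm thread below. It starts 214 to 217 mm above the bench, sinks 5 mm with each clockwise turn and ends at 204 mm.
- screw (a joint): Turn of the press screw in rad, growing clockwise seen from above: 0 fully up, 20 the hard stop, where the pressing board bears on the boards. Starts between 3 and 7.5, so 2.0 to 2.7 turns are left. Stiff, about 0.25 N m (3 N at the crank's knob); stays where it is left.
- crank_hub (a point): Centre, half-way up, of the hub of the loose 0.7 kg crank, which stands upright in the tray, socket down; z up, x along the arm to the knob. Hub: dark steel block 44 x 44 x 72 mm, its upper 41 mm clear above the arm. Socket: square, 22.2 mm, parallel to the hub's sides, open below, 36 mm deep: its roof is at this point, which meets square_end when fully fitted.
- crank_knob (a point): Centre of the crank's black upright cylindrical knob, 28 mm in diameter, 45 mm tall, free to spin on its pin; 85 mm from the hub's axis along x and 18 mm above the hub's centre; axes as the hub. It stands on the outer end of a flat steel arm, 22 mm wide and 11 mm thick, whose upper face is 5 mm below the hub's centre.
- tray_in (a point): Centre of the inner floor of the shallow grey plastic tray, 260 x 240 x 16 mm, wall 4 mm, which stays put; x along the 260 mm side, z up. Place and yaw vary. The crank starts within 50 mm of this point, at any yaw; a brush lies along the side at y about -88 mm.
- caul: Pressing board of the press: plywood 180 x 220 x 18 mm with a steel foot of 68 mm diameter on top, hung on the screw's lower end under the head beam, going down as the screw does; origin at the centre of its underside, z up.
- boards: Glued-up stack of three pine boards, 190 x 220 x 36 mm together, lying loose on the press bed under the pressing board; origin at the centre of its underside, z up.
- brush: Glue brush lying in the tray, 170 mm long; origin under its middle. To be left alone.
- sander: Grey random-orbit sander standing on its disc, 125 mm in diameter, 136 mm tall; origin at the centre of its underside. To be left alone.
- glue: White glue bottle, 68 mm in diameter, 190 mm tall, standing on the far side of the press; origin at the centre of its underside. To be left alone.
- ear_defenders: Blue ear defenders lying on the bench beyond the press, about 180 x 170 x 80 mm; origin between the cups, on the bench. To be left alone.
- offcut: Pine offcut 200 x 70 x 18 mm lying flat on the robot's side of the tray; origin at the centre of its underside. To be left alone.
- sanding_block: Cork sanding block 110 x 60 x 38 mm on the bench between tray and press, on the far side; origin at the centre of its underside. To be left alone.
- f_clamp: F-clamp lying flat on the bench on the robot's side of the press, 320 x 170 x 28 mm; origin on its bar. To be left alone.

How it is judged:
On the way, in this order (a step that is already met when the one before it is completed fails the run):
1. the crank is seated on the screw's square end, the socket fully over it (distance between crank_hub and square_end below 0.008 m and angle between crank_hub's own z axis and vertical below 0.15 rad), for 0.2 s.
2. the screw is wound fully down with the crank on it, the pressing board bearing on the boards (value of joint screw above 19.6 rad and contact force between caul and boards above 1 N and distance between crank_hub and square_end below 0.01 m), for 0.1 s.
At the end, for the whole second after the job is handed in: The press screw is at its lower stop (19.6 of 20 rad or more) with the pressing board bearing on the boards, and the crank, off the screw, stands at rest upright (within 0.08 rad) on its hub on the tray's floor, inside the walls (value of joint screw above 19.6 rad and contact force between caul and boards above 1 N and angle between crank_hub's own z axis and vertical below 0.08 rad and z of crank_hub in the frame of tray_in between 0.03 and 0.042 m and x of crank_hub in the frame of tray_in between -0.115 and 0.115 m and y of crank_hub in the frame of tray_in between -0.105 and 0.105 m and linear speed of crank below 0.02 m/s); the robot touches nothing.
It fails at once if a bystander is shifted by more than 30 mm (distance of any of brush, sander, glue, ear_defenders, offcut, sanding_block, f_clamp from where it was at the start of the episode above 0.03 m).
It fails at once if the glued-up boards are shifted in the press by more than 10 mm (distance of boards from where it was at the start of the episode above 0.01 m).
It also fails if it takes over 72 s, if anything falls off the work surface, if the arm or the gripper's body presses on something with over 40 N, if the wrist force passes 120 N, or if a joint passes its speed limit or range.

## Working session

There is one attempt and no reset: what is moved stays moved. The work goes in short steps, Python scripts to look and compute and a tool call to move; the robot and the scene stay as the last step left them, time stands still between calls to the robot, and variables do not carry over. Pictures are saved under pics/ and viewed, at most 12 in all, crops included, and the job is handed in when it is done.

Besides the shell and the picture viewer there is one more tool, called after "Request:" by a JSON object that holds its "name" and its "arguments". carry_out: Moves the arm, as the interface text tells. Its arguments: {"type":"object","properties":{"deltas":{"type":"string"}},"required":["deltas"]}

```bash
ls; mkdir -p pics
python3 - <<'E'
from bench import sensors, vision, ctrl
import cv2,numpy as np
np.set_printoptions(precision=4,suppress=True)
print(sensors.get_obs())
for n in ["scene","side","wrist"]:
    print(n,vision.camera_model(n)); cv2.imwrite(f"pics/{n}0.png",vision.camera(n))
E
```

```text
pics
{'time_s': 0.0, 'q': array([ 1.1347,  0.1815,  1.608 , -0.    ,  1.3538, -0.2063]), 'dq': array([-0.0006,  0.0013,  0.0012, -0.    , -0.0018,  0.0005]), 'joint_efforts': array([ -0.0004, -44.4865, -35.1334,  -0.0002,   0.009 ,  -0.    ]), 'eef_pos': array([0.1307, 0.5594, 0.2304]), 'eef_rot': array([-0.0003,  0.1147,  0.9934, -0.0008]), 'wrist_force': array([ 0.9697, -0.5008,  0.3583]), 'torque': array([-0.0197,  0.0165,  0.0084]), 'grasp_force': 0.0, 'opening': 0.998027563168498}
scene {'K': array([[478.4178,   0.    , 321.3126],
       [  0.    , 478.4178, 234.2246],
       [  0.    ,   0.    ,   1.    ]]), 'extrinsics': array([[-0.603 ,  0.7977, -0.0065,  0.3218],
       [ 0.5982,  0.4467, -0.6653, -0.2247],
       [-0.5278, -0.4051, -0.7465,  1.514 ],
       [ 0.    ,  0.    ,  0.    ,  1.    ]])}
side {'K': array([[438.7487,   0.    , 318.6687],
       [  0.    , 438.7487, 247.5089],
       [  0.    ,   0.    ,   1.    ]]), 'extrinsics': array([[ 0.9492, -0.3148, -0.0038, -0.4908],
       [-0.1718, -0.5078, -0.8442,  0.2209],
       [ 0.2638,  0.8019, -0.5361,  0.9928],
       [ 0.    ,  0.    ,  0.    ,  1.    ]])}
wrist {'K': array([[371.6483,   0.    , 315.0547],
       [  0.    , 371.6483, 238.7775],
       [  0.    ,   0.    ,   1.    ]]), 'hand_eye': array([[ 0.0007, -0.9486, -0.3163,  0.0812],
       [ 1.    ,  0.0007,  0.0001, -0.0008],
       [ 0.0002, -0.3163,  0.9486, -0.1431],
       [ 0.    ,  0.    ,  0.    ,  1.    ]])}
```

View pics/scene0.png

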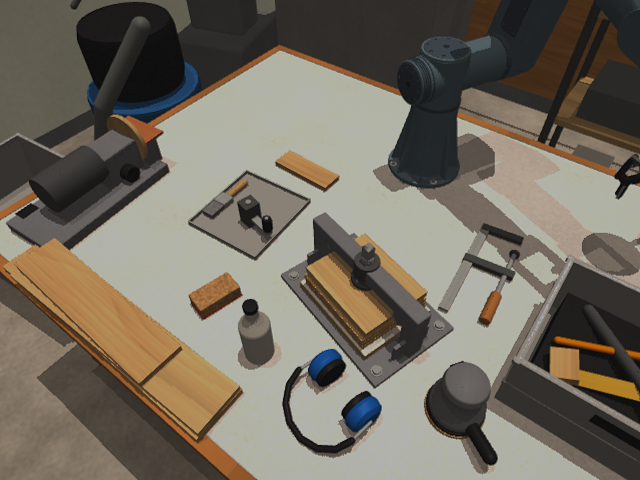

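View pics/side0.png

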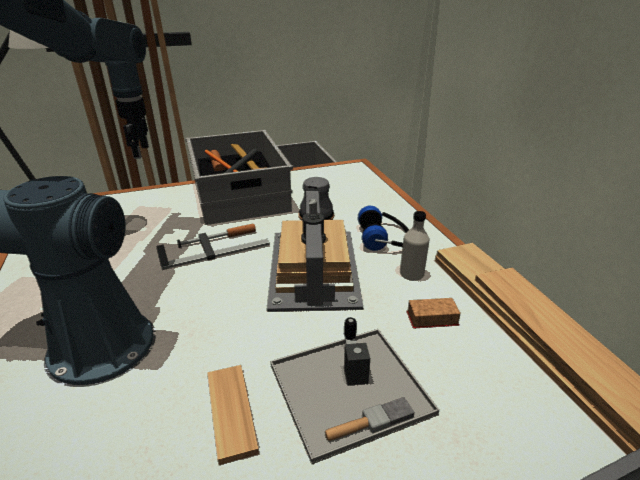

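View pics/wrist0.png

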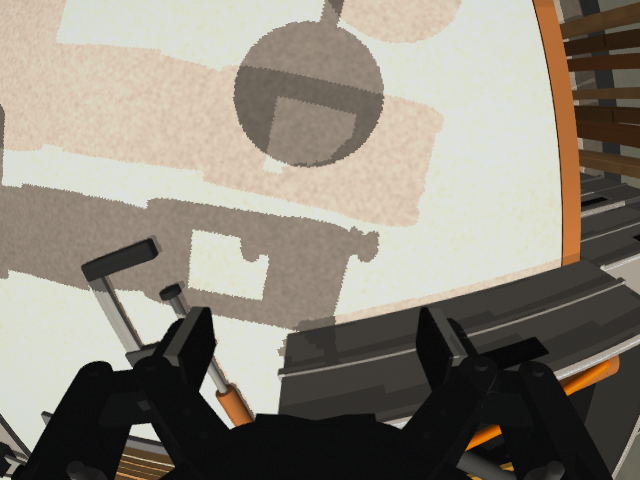

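The views show the tray and crank (scene ~(249,203), side ~(357,352)) and the square end (scene ~(369,247), side ~(313,197)). I'll zoom in on both in one composite.

Run:
```python
import cv2,numpy as np
s=cv2.imread("pics/scene0.png");d=cv2.imread("pics/side0.png")
f=lambda im,x,y:cv2.resize(im[y:y+60,x:x+80],(400,300),interpolation=cv2.INTER_CUBIC)
cv2.imwrite("pics/comp.png",np.vstack([np.hstack([f(s,220,185),f(d,320,310)]),np.hstack([f(s,330,230),f(d,275,180)])]))
```

```text
(no output)
```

View pics/comp.png

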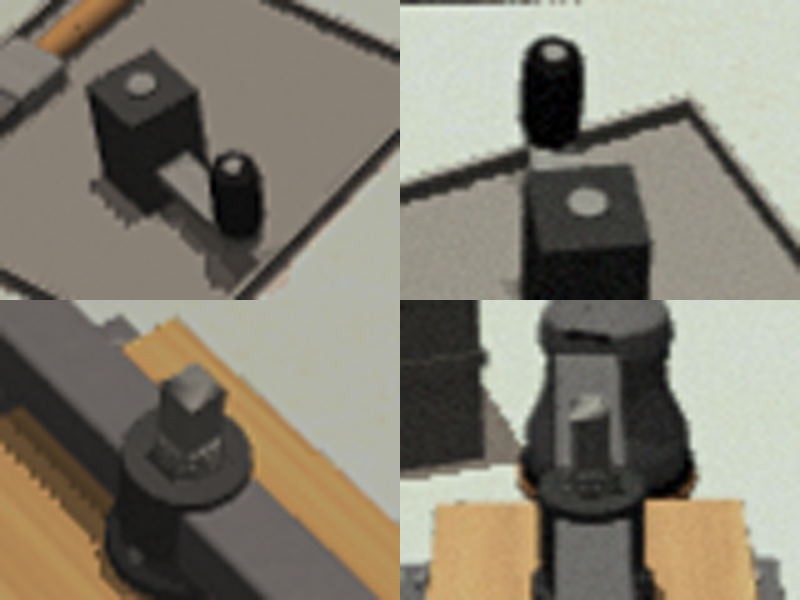

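```bash
cat > h.py <<'E'
from bench import sensors, vision, ctrl
import cv2,numpy as np
from scipy.spatial.transform import Rotation as R
np.set_printoptions(precision=4,suppress=True)
def P(n):
    m=vision.camera_model(n); return m["K"]@m["extrinsics"][:3]
def tri(a,b):
    X=cv2.triangulatePoints(P("scene"),P("side"),np.float64(a).reshape(2,1),np.float64(b).reshape(2,1))[:,0]; return X[:3]/X[3]
def plane(n,p,z):
    M=P(n); H=M[:,[0,1]]; A=np.c_[H,M[:,2]*z+M[:,3]]; v=np.linalg.solve(A,[*p,1]); return v[:2]/v[2]
def tool(o):
    q=o["eef_rot"]; return R.from_quat([q[1],q[2],q[3],q[0]]),o["eef_pos"]
def shot(name):
    o=sensors.get_obs(); im=vision.camera("wrist"); cv2.imwrite(f"pics/{name}.png",im); np.save(f"pics/{name}.npy",np.r_[o["eef_pos"],o["eef_rot"]]); return im
def ray(pose,p):
    m=vision.camera_model("wrist");K=m["K"];h=m["hand_eye"]
    d=np.array([p[0]-K[0,2],p[1]-K[1,2]]);r=np.hypot(*d);t=r/K[0,0]
    c=np.r_[d/max(r,1e-9)*np.sin(t),np.cos(t)]
    r_=R.from_quat([*pose[4:],pose[3]]); return pose[:3]+r_.apply(h[:3,3]), r_.apply(h[:3,:3]@c)
def onz(pose,p,z):
    o,d=ray(pose,p); return o+d*(z-o[2])/d[2]
def tri2(a,b):
    (o1,d1),(o2,d2)=a,b; s=np.linalg.lstsq(np.c_[d1,-d2],o2-o1,rcond=None)[0]; p,q=o1+s[0]*d1,o2+s[1]*d2
    return (p+q)/2,np.linalg.norm(p-q)
E
python3 - <<'E'
from h import *
print("hub",tri((248.2,201.8),(357.4,350.6)),"knob",tri((267,217),(350.6,320)),"sq",tri((368,246),(312.6,201)))
sc=[plane("scene",p,.016) for p in [(190,222),(247,172),(309,205),(257,256)]]
si=[plane("side",p,.016) for p in [(437,410),(313,458),(272,362),(378,332)]]
print(np.array(sc),np.array(si))
m=vision.camera_model("wrist");o=sensors.get_obs();print(tool(o)[0].as_matrix())
for n in["scene","side"]:
    # yaw of beam edges later
    pass
E
```

```text
hub [ 0.5102 -0.2658  0.0746] knob [ 0.5275 -0.1832  0.0806] sq [0.5477 0.137  0.2099]
[[ 0.6259 -0.3874]
 [ 0.3764 -0.4045]
 [ 0.3756 -0.1636]
 [ 0.6048 -0.1561]] [[ 0.6182 -0.4022]
 [ 0.3679 -0.4196]
 [ 0.3513 -0.1868]
 [ 0.6019 -0.1753]]
[[-0.9737  0.2278 -0.0005]
 [ 0.2278  0.9737 -0.0012]
 [ 0.0002 -0.0013 -1.    ]]
```

Crank hub top ≈ (0.510, -0.266, 0.075), knob 84 mm away at yaw ≈ 78°, and square end ≈ (0.548, 0.137, 0.210); all match the given sizes. Next I'll move above the square end for a closer look.

Request:
{"name": "carry_out", "arguments": {"deltas": "-50 -32 -10 0 0 0 0; -100 -63 -20 0 0 0 0; -150 -95 -35 0 0 0 0; -200 -127 -50 0 0 0 0; -250 -158 -65 0 0 0 0; -300 -190 -80 0 0 0 0; -350 -222 -95 0 0 0 0; -400 -253 -100 0 0 0 0; -450 -285 -100 0 0 0 0; -500 -300 -100 0 0 0 0; -500 -317 -100 0 0 0 0; -500 -317 -100 0 0 0 0"}}

```text
time_s: 1.65
eef_pos: [0.545, 0.1366, 0.3307]
eef_rot: [-0.001, 0.115, 0.993, -0.0]
wrist_force: [0.2, 0.4, 0.3]
opening: 1.001
grasp_force: 0.0
```

Run:
```python
from h import *
im=shot("w1"); o=sensors.get_obs(); print(o["q"],o["eef_pos"],o["eef_rot"],o["time_s"])
```

```text
[ 0.0358  0.0861  1.5126  0.0005  1.5434 -1.3047] [0.5449 0.1375 0.3312] [-0.0003  0.1149  0.9934  0.0002] 1.7
```

Request:
{"name": "carry_out", "arguments": {"deltas": "0 -40 0 0 0 0 0; 0 -70 0 0 0 0 0; 0 -70 0 0 0 0 0; 0 -70 0 0 0 0 0"}}

```text
time_s: 2.2
eef_pos: [0.5294, 0.0705, 0.3318]
eef_rot: [0.001, 0.114, 0.993, 0.0]
wrist_force: [0.4, 0.2, -0.4]
opening: 1.003
grasp_force: 0.0
```

Run:
```python
from h import *
im=shot("w2"); o=sensors.get_obs(); print(o["q"],o["eef_pos"],o["eef_rot"],o["time_s"])
a=cv2.imread("pics/w1.png");f=lambda i,x,y:cv2.resize(i[y:y+180,x:x+120],(400,600),interpolation=cv2.INTER_CUBIC)
cv2.imwrite("pics/c1.png",np.hstack([cv2.resize(a[100:400,120:520],(400,300)),cv2.resize(im[100:400,120:520],(400,300))]))
```

```text
[-0.0901  0.0206  1.5802  0.0005  1.54   -1.4327] [0.5295 0.0706 0.3317] [0.0004 0.1139 0.9935 0.0003] 2.25
```

View pics/c1.png

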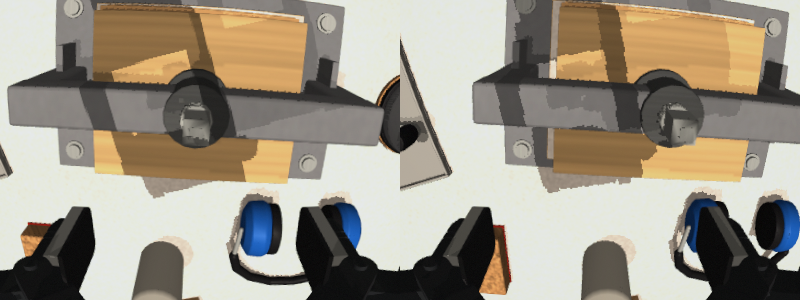

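Square end at w1 ≈ (313,230), w2 ≈ (402,227). I'll zoom in for orientation.

Run:
```python
import cv2,numpy as np
a=cv2.imread("pics/w1.png");b=cv2.imread("pics/w2.png")
f=lambda i,x,y:cv2.resize(i[y:y+60,x:x+50],(400,480),interpolation=cv2.INTER_CUBIC)
g=np.hstack([f(a,290,195),f(b,377,195)]); cv2.imwrite("pics/c2.png",np.clip(g*1.3,0,255).astype(np.uint8))
```

```text
(no output)
```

View pics/c2.png

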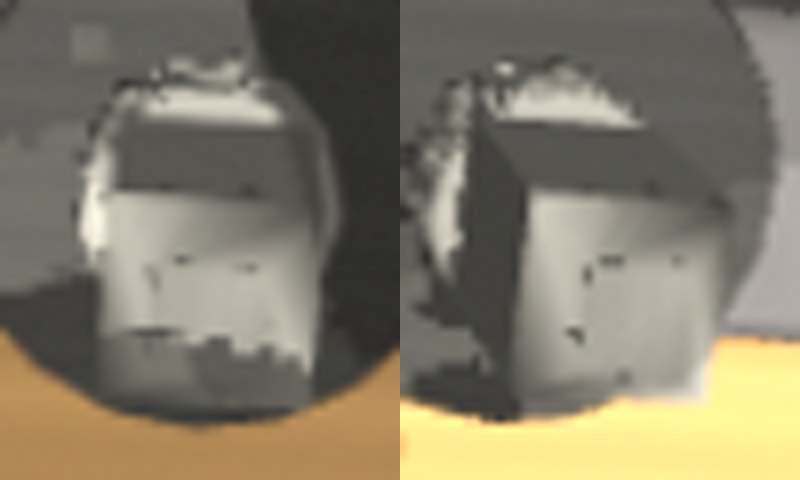

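Run:
```python
from h import *
p1=np.load("pics/w1.npy");p2=np.load("pics/w2.npy")
f1=lambda x,y:(290+x/8-.44,195+y/8-.44); f2=lambda x,y:(377+(x-400)/8-.44,195+y/8-.44)
print(tri2(ray(p1,f1(203,312)),ray(p2,f2(632,318))))
z=.208
for p,f,q in[(p1,f1,[(115,190),(325,215),(312,401),(100,395)]),(p2,f2,[(525,190),(730,205),(700,402),(515,402)])]:
    Q=np.array([onz(p,f(*c),z)[:2] for c in q]); e=np.roll(Q,-1,0)-Q
    print(Q,Q.mean(0),np.hypot(*e.T)); a=np.degrees(np.arctan2(e[:,1],e[:,0])); print((a+45)%90-45)
```

```text
(array([0.546 , 0.1355, 0.2154]), np.float64(0.0007996569791918019))
[[0.5344 0.1298]
 [0.5412 0.1483]
 [0.5588 0.1431]
 [0.5536 0.1237]] [0.547  0.1362] [0.0196 0.0183 0.0201 0.0202]
[-20.2451 -16.3665 -14.9288 -17.7804]
[[0.5342 0.1285]
 [0.5401 0.148 ]
 [0.5592 0.1422]
 [0.5549 0.1241]] [0.5471 0.1357] [0.0204 0.02   0.0186 0.0212]
[-16.7294 -16.9044 -13.2225 -12.0617]
```

The square end is at (0.547, 0.136, 0.215), yaw ≈ -16° mod 90, with edges of 20 mm, as it should be. Next I'll go over the crank.

Request:
{"name": "carry_out", "arguments": {"deltas": "-6 -50 0 0 0 0 0; -15 -105 10 0 0 0 0; -25 -160 30 0 0 0 0; -35 -215 60 0 0 0 0; -45 -270 90 0 0 0 0; -55 -310 120 0 0 0 0; -57 -333 135 0 0 0 0; -57 -333 135 0 0 0 0; -57 -333 135 0 0 0 0"}}

```text
time_s: 3.38
eef_pos: [0.5102, -0.2669, 0.1973]
eef_rot: [0.001, 0.114, 0.993, -0.0]
wrist_force: [0.1, 0.2, 0.5]
opening: 1.0
grasp_force: 0.0
```

Run:
```python
from h import *
im=shot("w3"); o=sensors.get_obs(); print(o["q"],o["eef_pos"],o["eef_rot"],o["time_s"])
g=im[120:420,120:520]; cv2.imwrite("pics/c3.png",np.clip(cv2.resize(g,(800,600),interpolation=cv2.INTER_CUBIC)*1.3,0,255).astype(np.uint8))
```

```text
[-0.6881  0.2131  1.6394  0.0005  1.2873 -2.031 ] [ 0.5103 -0.2669  0.1976] [ 0.0009  0.1138  0.9935 -0.0003] 3.425
```

View pics/c3.png

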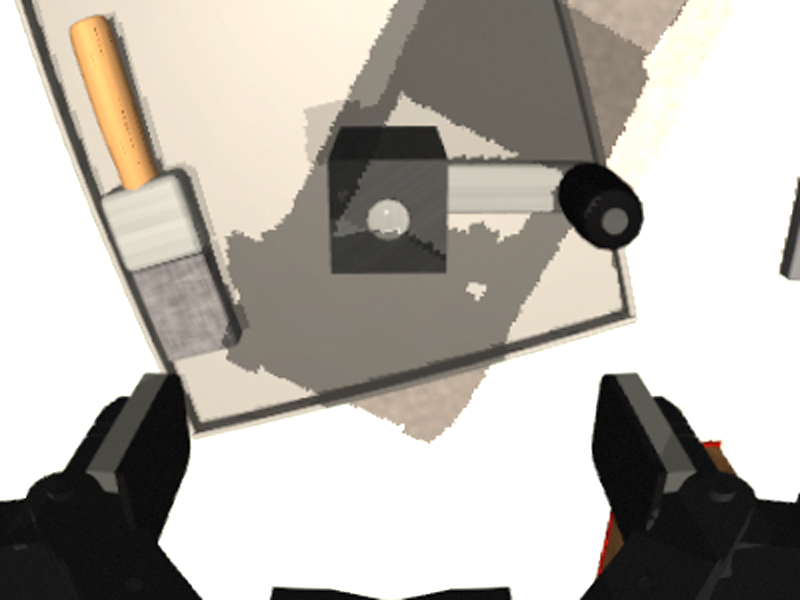

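Run:
```python
from h import *
p=np.load("pics/w3.npy"); f=lambda x,y:(120+x/2-.25,120+y/2-.25)
rr=R.from_quat([*p[4:],p[3]])
Q=np.array([onz(p,f(*c),.075) for c in [(331,160),(447,160),(447,273),(332,273)]]);e=np.roll(Q,-1,0)-Q
print(Q.mean(0),np.linalg.norm(e,axis=1),(np.degrees(np.arctan2(e[:,1],e[:,0]))+45)%90-45)
print("screw hole",onz(p,f(388,218),.075),"knob",onz(p,f(615,221),.08))
X=rr.as_matrix();print("toolyaw",np.degrees(np.arctan2(X[1,0],X[0,0])))
t=Q.mean(0);t[2]=.043;print(rr.inv().apply(t-p[:3])*1e3)
print("tray corners",[onz(p,f(*c),.016)[:2] for c in[(197,432),(634,318)]])
```

```text
[ 0.5093 -0.2681  0.075 ] [0.0424 0.0442 0.0441 0.0442] [-13.0582 -11.7465 -13.0451 -13.9317]
screw hole [ 0.5093 -0.2685  0.075 ] knob [ 0.5281 -0.1848  0.08  ]
toolyaw 166.9087477668222
[  0.7386  -1.281  154.3217]
tray corners [array([ 0.619 , -0.3985]), array([ 0.6047, -0.1652])]
```

The hub top measures 44 mm at (0.509, -0.268), aligned with the gripper (-13°); the tool is 154 mm above the grasp height. I'll descend and grip.

Request:
{"name": "carry_out", "arguments": {"deltas": "1 -1 45 0 0 0 0; 1 -1 90 0 0 0 0; 1 -1 125 0 0 0 0; 1 -1 145 0 0 0 0; 1 -1 154 0 0 0 0; 1 -1 154 0 0 0 0; 1 -1 154 0 0 0 1; 1 -1 154 0 0 0 1; 1 -1 154 0 0 0 1; 1 -1 154 0 0 0 1; 1 -1 154 0 0 0 1; 1 -1 154 0 0 0 1"}}

```text
time_s: 4.92
eef_pos: [0.5088, -0.2689, 0.0435]
eef_rot: [0.001, 0.115, 0.993, -0.0]
wrist_force: [-0.8, 2.0, 5.3]
opening: 0.504
grasp_force: 61.4
```

Gripped (opening 0.504, 61 N). Now lift, carry over the screw and turn to match its flats.

Request:
{"name": "carry_out", "arguments": {"deltas": "0 0 -50 0 0 0 1; 0 0 -110 0 0 0 1; 0 0 -170 0 0 0 1; 5 40 -220 0 0 -0.15 1; 12 90 -248 0 0 -0.32 1; 20 145 -250 0 0 -0.49 1; 27 200 -250 0 0 -0.66 1; 34 255 -250 0 0 -0.83 1; 42 310 -250 0 0 -1 1; 49 360 -250 0 0 -1.17 1; 54 390 -250 0 0 -1.34 1; 55 403 -250 0 0 -1.52 1"}}

```text
time_s: 6.42
eef_pos: [0.5451, 0.1382, 0.2908]
eef_rot: [-0.001, -0.605, 0.797, 0.001]
wrist_force: [0.1, -0.8, -6.6]
opening: 0.501
grasp_force: 65.0
```

Request:
{"name": "carry_out", "arguments": {"deltas": "0 0 0 0 0 0 1; 0 0 0 0 0 0 1; 0 0 0 0 0 0 1"}}

```text
time_s: 6.8
eef_pos: [0.5463, 0.1352, 0.2921]
eef_rot: [-0.0, -0.6, 0.8, 0.0]
wrist_force: [-0.2, -0.0, -6.3]
opening: 0.505
grasp_force: 65.1
```

Run:
```python
from h import *
im=shot("w4"); o=sensors.get_obs(); r,t=tool(o);X=r.as_matrix();print(o["q"],t,o["wrist_force"],o["time_s"])
print("yaw",np.degrees(np.arctan2(X[1,0],X[0,0]))%360, "delta tool mm",r.inv().apply(np.array([.5468,.136,.2194])-t)*1e3)
a=vision.camera("scene");b=vision.camera("side");np.save
for n,i in(("s",a),("d",b)):cv2.imwrite(f"pics/{n}4.png",i)
f=lambda i,x,y,w,h:cv2.resize(i[y:y+h,x:x+w],(400,600),interpolation=cv2.INTER_CUBIC)
cv2.imwrite("pics/c4.png",np.hstack([f(a,320,160,80,120),f(b,270,120,80,120)]))
```

```text
[ 0.032   0.1086  1.5652 -0.0002  1.4681 -2.8263] [0.5463 0.1353 0.2922] [ 0.147   0.6772 -6.6083] 6.85
yaw 253.76677718721157 delta tool mm [-0.8403 -0.2637 72.7795]
```

View pics/c4.png

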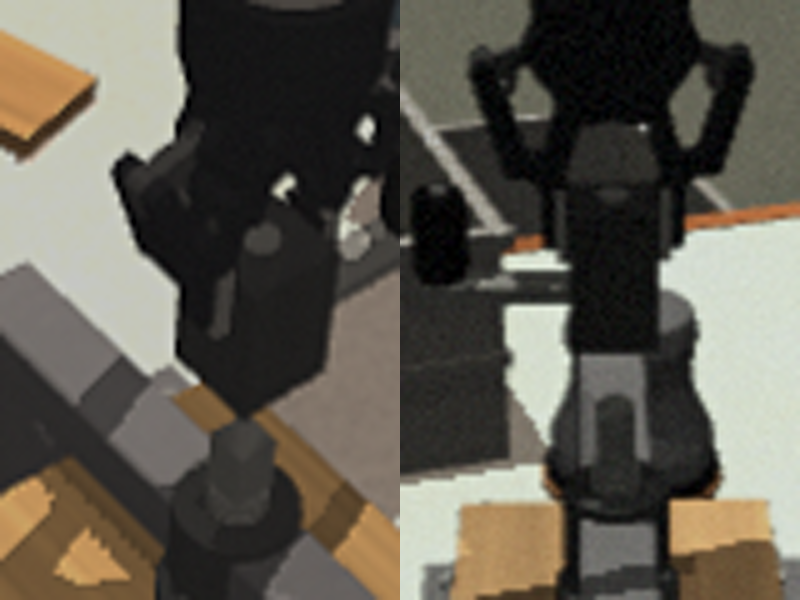

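The crank is held upright directly above the square end (side view: hub bottom at col ~615, square at ~615). Descending.

Request:
{"name": "carry_out", "arguments": {"deltas": "-1 0 20 0 0 0 1; -1 0 32 0 0 0 1; -1 0 38 0 0 0 1; -1 0 43 0 0 0 1; -1 0 48 0 0 0 1; -1 0 54 0 0 0 1; -1 0 60 0 0 0 1; -1 0 66 0 0 0 1; -1 0 70 0 0 0 1; -1 0 73 0 0 0 1; -1 0 74 0 0 0 1; -1 0 74 0 0 0 1"}}

```text
time_s: 8.45
eef_pos: [0.5471, 0.1372, 0.2193]
eef_rot: [0.001, -0.601, 0.799, -0.0]
wrist_force: [-2.1, -0.1, 1.4]
opening: 0.507
grasp_force: 66.0
```

Seated (z=0.2193, the force shows the weight carried by the screw). Winding, following down 5 mm per turn.

Request:
{"name": "carry_out", "arguments": {"deltas": "0 0 0 0 0 0.1 1; 0 0 0.2 0 0 0.28 1; 0 0 0.4 0 0 0.46 1; 0 0 0.5 0 0 0.64 1; 0 0 0.7 0 0 0.82 1; 0 0 0.8 0 0 1.0 1; 0 0 1 0 0 1.18 1; 0 0 1.1 0 0 1.36 1; 0 0 1.2 0 0 1.54 1; 0 0 1.4 0 0 1.72 1; 0 0 1.5 0 0 1.9 1; 0 0 1.6 0 0 2.0 1"}}

```text
time_s: 9.95
eef_pos: [0.5468, 0.136, 0.2178]
eef_rot: [0.001, 0.349, 0.937, -0.001]
wrist_force: [-3.9, -5.0, 3.4]
opening: 0.509
grasp_force: 66.4
```

```bash
cat > s.py <<'E'
from h import *
o=sensors.get_obs();r,t=tool(o);X=r.as_matrix();print("t",o["time_s"],"q6",o["q"][5],"p",t,"yaw",np.degrees(np.arctan2(X[1,0],X[0,0])),"tilt",np.arccos(-X[2,2]),"F",o["wrist_force"],"T",o["torque"],"open",o["opening"])
E
python3 s.py
```

```text
t 9.95 q6 -0.8220426340209999 p [0.5468 0.136  0.2178] yaw 139.1072877585711 tilt 0.002247973593704231 F [-3.8845 -4.9782  3.3697] T [-0.861   0.9174  0.1888] open 0.5091284390839987
```

Request:
{"name": "carry_out", "arguments": {"deltas": "0 0 0.1 0 0 0.18 1; 0 0 0.3 0 0 0.36 1; 0 0 0.4 0 0 0.54 1; 0 0 0.6 0 0 0.72 1; 0 0 0.7 0 0 0.9 1; 0 0 0.9 0 0 1.08 1; 0 0 1 0 0 1.26 1; 0 0 1.1 0 0 1.44 1; 0 0 1.3 0 0 1.62 1; 0 0 1.4 0 0 1.8 1; 0 0 1.6 0 0 1.98 1; 0 0 1.7 0 0 2.16 1"}}

```text
time_s: 11.45
eef_pos: [0.5464, 0.1368, 0.2161]
eef_rot: [0.0, 0.991, 0.133, -0.0]
wrist_force: [-5.9, -1.9, 2.8]
opening: 0.506
grasp_force: 66.5
```

Request:
{"name": "carry_out", "arguments": {"deltas": "0 0 0.1 0 0 0.18 1; 0 0 0.3 0 0 0.36 1; 0 0 0.4 0 0 0.54 1; 0 0 0.6 0 0 0.72 1; 0 0 0.7 0 0 0.9 1; 0 0 0.9 0 0 1.08 1; 0 0 1 0 0 1.26 1; 0 0 1.1 0 0 1.44 1; 0 0 1.2 0 0 1.5 1; 0 0 1.2 0 0 1.5 1; 0 0 1.2 0 0 1.5 0; 0 0 1.2 0 0 1.5 0"}}

```text
time_s: 12.95
eef_pos: [0.5471, 0.1372, 0.214]
eef_rot: [-0.0, 0.817, -0.576, 0.0]
wrist_force: [0.2, -0.2, -0.4]
opening: 0.909
grasp_force: 0.0
```

```bash
python3 s.py
```

```text
t 12.95 q6 2.833570906719255 p [0.5471 0.1372 0.214 ] yaw -70.33933384343187 tilt 0.0010885517254090858 F [ 0.1834 -0.2085 -0.4211] T [-0.0137  0.0119  0.0181] open 0.9087223560305029
```

Request:
{"name": "carry_out", "arguments": {"deltas": "0 0 0 0 0 -0.18 0; 0 0 0 0 0 -0.36 0; 0 0 0 0 0 -0.54 0; 0 0 0 0 0 -0.72 0; 0 0 0 0 0 -0.9 0; 0 0 0 0 0 -1.08 0; 0 0 0 0 0 -1.26 0; 0 0 0 0 0 -1.44 0; 0 0 0 0 0 -1.62 0; 0 0 0 0 0 -1.8 0; 0 0 0 0 0 -1.98 0; 0 0 0 0 0 -2.16 0"}}

```text
time_s: 14.45
eef_pos: [0.5469, 0.1372, 0.2138]
eef_rot: [0.0, 0.892, 0.452, 0.0]
wrist_force: [0.1, -0.0, 1.4]
opening: 1.001
grasp_force: 0.0
```

Request:
{"name": "carry_out", "arguments": {"deltas": "0 0 0 0 0 -0.18 0; 0 0 0 0 0 -0.36 0; 0 0 0 0 0 -0.54 0; 0 0 0 0 0 -0.72 0; 0 0 0 0 0 -0.9 0; 0 0 0 0 0 -1.08 0; 0 0 0 0 0 -1.26 0; 0 0 0 0 0 -1.44 0; 0 0 0 0 0 -1.62 0; 0 0 0 0 0 -1.8 0; 0 0 0 0 0 -1.98 0; 0 0 0 0 0 -2.16 0"}}

```text
time_s: 15.95
eef_pos: [0.5469, 0.1372, 0.2138]
eef_rot: [0.0, 0.022, 1.0, 0.0]
wrist_force: [0.4, 0.1, -0.6]
opening: 0.998
grasp_force: 0.0
```

Request:
{"name": "carry_out", "arguments": {"deltas": "0 0 0 0 0 -0.18 0; 0 0 0 0 0 -0.36 0; 0 0 0 0 0 -0.392 0; 0 0 0 0 0 -0.392 0; 0 0 0 0 0 -0.392 1; 0 0 0 0 0 -0.392 1; 0 0 0 0 0 -0.392 1; 0 0 0 0 0 -0.392 1; 0 0 0 0 0 -0.392 1"}}

```text
time_s: 17.08
eef_pos: [0.5468, 0.1371, 0.2142]
eef_rot: [0.0, -0.17, 0.985, -0.0]
wrist_force: [-0.4, -0.8, 3.9]
opening: 0.532
grasp_force: 57.6
```

```bash
python3 s.py
```

```text
t 17.075 q6 -1.8776875352148898 p [0.5468 0.1371 0.2142] yaw -160.40068662964848 tilt 0.0006500405214411101 F [-0.3512 -0.7601  3.9341] T [-0.0896  0.1511 -0.0177] open 0.5318807735308435
```

Request:
{"name": "carry_out", "arguments": {"deltas": "0 0 0.1 0 0 0.18 1; 0 0 0.3 0 0 0.36 1; 0 0 0.4 0 0 0.54 1; 0 0 0.6 0 0 0.72 1; 0 0 0.7 0 0 0.9 1; 0 0 0.9 0 0 1.08 1; 0 0 1 0 0 1.26 1; 0 0 1.1 0 0 1.44 1; 0 0 1.3 0 0 1.62 1; 0 0 1.4 0 0 1.8 1; 0 0 1.6 0 0 1.98 1; 0 0 1.7 0 0 2.16 1"}}

```text
time_s: 18.58
eef_pos: [0.5467, 0.1365, 0.2125]
eef_rot: [0.0, 0.791, 0.612, -0.0]
wrist_force: [-1.8, -2.7, 4.7]
opening: 0.53
grasp_force: 60.1
```

```bash
python3 s.py
```

```text
t 18.575 q6 0.2878441431983827 p [0.5467 0.1365 0.2125] yaw 75.51251771031227 tilt 0.0009977103355528437 F [-1.8002 -2.7061  4.7048] T [-0.2999  0.3461  0.2704] open 0.5303979867643737
```

Request:
{"name": "carry_out", "arguments": {"deltas": "0 0 0.1 0 0 0.18 1; 0 0 0.3 0 0 0.36 1; 0 0 0.4 0 0 0.54 1; 0 0 0.6 0 0 0.72 1; 0 0 0.7 0 0 0.9 1; 0 0 0.9 0 0 1.08 1; 0 0 1 0 0 1.26 1; 0 0 1.1 0 0 1.44 1; 0 0 1.3 0 0 1.62 1; 0 0 1.4 0 0 1.8 1; 0 0 1.6 0 0 1.98 1; 0 0 1.7 0 0 2.16 1"}}

```text
time_s: 20.08
eef_pos: [0.5468, 0.1367, 0.2108]
eef_rot: [0.0, 0.913, -0.409, 0.0]
wrist_force: [-1.7, -1.8, 4.4]
opening: 0.528
grasp_force: 60.0
```

Request:
{"name": "carry_out", "arguments": {"deltas": "0 0 0.1 0 0 0.18 1; 0 0 0.3 0 0 0.36 1; 0 0 0.4 0 0 0.52 1; 0 0 0.4 0 0 0.52 1"}}

```text
time_s: 20.58
eef_pos: [0.5468, 0.1367, 0.2104]
eef_rot: [0.0, 0.779, -0.627, 0.0]
wrist_force: [-1.2, -3.5, 4.9]
opening: 0.533
grasp_force: 58.1
```

```bash
python3 s.py
```

```text
t 20.575 q6 2.9607828697774896 p [0.5468 0.1367 0.2104] yaw -77.6287897628397 tilt 0.0009754431627174255 F [-1.2483 -3.5306  4.946 ] T [-0.5764  0.208   0.034 ] open 0.5329687809560771
```

Request:
{"name": "carry_out", "arguments": {"deltas": "0 0 0 0 0 0 0; 0 0 0 0 0 0 0; 0 0 0 0 0 -0.18 0; 0 0 0 0 0 -0.36 0; 0 0 0 0 0 -0.54 0; 0 0 0 0 0 -0.72 0; 0 0 0 0 0 -0.9 0; 0 0 0 0 0 -1.08 0; 0 0 0 0 0 -1.26 0; 0 0 0 0 0 -1.44 0; 0 0 0 0 0 -1.62 0; 0 0 0 0 0 -1.8 0"}}

```text
time_s: 22.08
eef_pos: [0.5464, 0.1373, 0.2096]
eef_rot: [-0.0, 0.975, 0.224, -0.0]
wrist_force: [-0.1, 0.2, -0.1]
opening: 0.999
grasp_force: 0.0
```

Request:
{"name": "carry_out", "arguments": {"deltas": "0 0 0 0 0 -0.18 0; 0 0 0 0 0 -0.36 0; 0 0 0 0 0 -0.54 0; 0 0 0 0 0 -0.72 0; 0 0 0 0 0 -0.9 0; 0 0 0 0 0 -1.08 0; 0 0 0 0 0 -1.26 0; 0 0 0 0 0 -1.44 0; 0 0 0 0 0 -1.62 0; 0 0 0 0 0 -1.8 0; 0 0 0 0 0 -1.98 0; 0 0 0 0 0 -2.16 0"}}

```text
time_s: 23.58
eef_pos: [0.5464, 0.1373, 0.2096]
eef_rot: [-0.0, 0.262, 0.965, 0.0]
wrist_force: [-1.5, 0.8, 0.4]
opening: 0.998
grasp_force: 0.0
```

Request:
{"name": "carry_out", "arguments": {"deltas": "0 0 0 0 0 -0.18 0; 0 0 0 0 0 -0.36 0; 0 0 0 0 0 -0.54 0; 0 0 0 0 0 -0.72 0; 0 0 0 0 0 -0.752 0; 0 0 0 0 0 -0.752 0; 0 0 0 0 0 -0.752 1; 0 0 0 0 0 -0.752 1; 0 0 0 0 0 -0.752 1; 0 0 0 0 0 -0.752 1; 0 0 0 0 0 -0.752 1"}}

```text
time_s: 24.95
eef_pos: [0.5469, 0.1368, 0.2105]
eef_rot: [0.0, -0.107, 0.994, -0.0]
wrist_force: [-1.1, -2.8, 6.1]
opening: 0.53
grasp_force: 57.6
```

```bash
python3 s.py
```

```text
t 24.95 q6 -1.7497046692356701 p [0.5469 0.1368 0.2105] yaw -167.74153507897523 tilt 0.0009130868911954137 F [-1.0984 -2.7625  6.1023] T [-0.4521  0.2709  0.0525] open 0.5301396242755322
```

Request:
{"name": "carry_out", "arguments": {"deltas": "0 0 0.1 0 0 0.18 1; 0 0 0.3 0 0 0.36 1; 0 0 0.4 0 0 0.54 1; 0 0 0.6 0 0 0.72 1; 0 0 0.7 0 0 0.9 1; 0 0 0.9 0 0 1.08 1; 0 0 1 0 0 1.26 1; 0 0 1.1 0 0 1.44 1; 0 0 1.3 0 0 1.62 1; 0 0 1.4 0 0 1.8 1; 0 0 1.6 0 0 1.98 1; 0 0 1.7 0 0 2.16 1"}}

```text
time_s: 26.45
eef_pos: [0.5469, 0.1366, 0.2089]
eef_rot: [0.001, 0.828, 0.561, 0.0]
wrist_force: [-1.1, -3.6, 4.5]
opening: 0.534
grasp_force: 60.0
```

Request:
{"name": "carry_out", "arguments": {"deltas": "0 0 0.1 0 0 0.18 1; 0 0 0.3 0 0 0.36 1; 0 0 0.4 0 0 0.54 1; 0 0 0.6 0 0 0.72 1; 0 0 0.7 0 0 0.9 1; 0 0 0.9 0 0 1.08 1"}}

```text
time_s: 27.2
eef_pos: [0.5468, 0.1364, 0.208]
eef_rot: [0.001, 0.998, 0.055, 0.0]
wrist_force: [-1.9, -4.3, 6.2]
opening: 0.529
grasp_force: 60.0
```

```bash
python3 s.py
```

```text
t 27.2 q6 1.495820115488151 p [0.5468 0.1364 0.208 ] yaw 6.309601231580683 tilt 0.0015996752854838768 F [-1.9118 -4.3141  6.2055] T [-0.7959  0.3504  0.2443] open 0.5290814491289263
```

Request:
{"name": "carry_out", "arguments": {"deltas": "0 0 0.1 0 0 0.1 1; 0 0 0.2 0 0 0.2 1; 0 0 0.2 0 0 0.3 1; 0 0 0.3 0 0 0.4 1"}}

```text
time_s: 27.7
eef_pos: [0.5468, 0.1364, 0.2077]
eef_rot: [0.001, 0.99, -0.143, 0.0]
wrist_force: [-1.6, -3.9, 5.7]
opening: 0.531
grasp_force: 59.9
```

```bash
python3 s.py
```

```text
t 27.7 q6 1.8932255380133423 p [0.5468 0.1364 0.2077] yaw -16.461886899091198 tilt 0.0015219523193637729 F [-1.6333 -3.9115  5.6636] T [-0.829   0.4281  0.2209] open 0.5313276794054712
```

Request:
{"name": "carry_out", "arguments": {"deltas": "0 0 0.1 0 0 0.1 1; 0 0 0.2 0 0 0.2 1; 0 0 0.2 0 0 0.3 1; 0 0 0.2 0 0 0.3 1"}}

```text
time_s: 28.2
eef_pos: [0.5467, 0.1364, 0.2074]
eef_rot: [0.001, 0.957, -0.289, 0.0]
wrist_force: [-1.2, -4.3, 5.6]
opening: 0.531
grasp_force: 58.1
```

```bash
python3 s.py
```

```text
t 28.2 q6 2.1912891836938093 p [0.5467 0.1364 0.2074] yaw -33.5425736570737 tilt 0.0012943117210238633 F [-1.228  -4.3499  5.6266] T [-0.7828  0.4052  0.0073] open 0.5311053427703014
```

Request:
{"name": "carry_out", "arguments": {"deltas": "0 0 0.1 0 0 0.1 1; 0 0 0.2 0 0 0.2 1; 0 0 0.2 0 0 0.3 1; 0 0 0.3 0 0 0.4 1; 0 0 0.4 0 0 0.5 1"}}

```text
time_s: 28.82
eef_pos: [0.5467, 0.1365, 0.207]
eef_rot: [0.0, 0.856, -0.517, 0.0]
wrist_force: [-2.3, -2.6, 7.0]
opening: 0.528
grasp_force: 59.9
```

```bash
python3 s.py
```

```text
t 28.825 q6 2.6932262822432773 p [0.5467 0.1365 0.207 ] yaw -62.299527398962944 tilt 0.0012080102276634365 F [-2.32   -2.6146  6.9533] T [-0.6958  0.5895  0.2117] open 0.5281631773496717
```

Request:
{"name": "carry_out", "arguments": {"deltas": "0 0 0 0 0 0.1 1; 0 0 0.1 0 0 0.2 1; 0 0 0.2 0 0 0.3 1"}}

```text
time_s: 29.2
eef_pos: [0.5467, 0.1365, 0.2068]
eef_rot: [0.0, 0.769, -0.639, 0.0]
wrist_force: [-2.6, -4.2, 6.4]
opening: 0.528
grasp_force: 59.8
```

```bash
python3 s.py
```

```text
t 29.2 q6 2.993216912390497 p [0.5467 0.1365 0.2068] yaw -79.48750110037997 tilt 0.0011208455255414058 F [-2.5839 -4.1751  6.3967] T [-0.6373  0.5669  0.191 ] open 0.5276527314654964
```

Request:
{"name": "carry_out", "arguments": {"deltas": "0 0 0 0 0 0 0; 0 0 0 0 0 0 0; 0 0 -1 0 0 -0.18 0; 0 0 -2 0 0 -0.36 0; 0 0 -2 0 0 -0.54 0; 0 0 -2 0 0 -0.72 0; 0 0 -2 0 0 -0.9 0; 0 0 -2 0 0 -1.08 0; 0 0 -2 0 0 -1.26 0; 0 0 -2 0 0 -1.44 0; 0 0 -2 0 0 -1.62 0; 0 0 -2 0 0 -1.8 0"}}

```text
time_s: 30.7
eef_pos: [0.5465, 0.1374, 0.208]
eef_rot: [-0.0, 0.978, 0.21, -0.0]
wrist_force: [0.3, 0.2, 0.4]
opening: 0.998
grasp_force: 0.0
```

Request:
{"name": "carry_out", "arguments": {"deltas": "0 0 0 0 0 -0.18 0; 0 0 0 0 0 -0.36 0; 0 0 0 0 0 -0.54 0; 0 0 0 0 0 -0.72 0; 0 0 0 0 0 -0.9 0; 0 0 0 0 0 -1.08 0; 0 0 0 0 0 -1.26 0; 0 0 0 0 0 -1.342 0; 0 0 0 0 0 -1.342 0; 0 0 0 0 0 -1.342 1; 0 0 0 0 0 -1.342 1; 0 0 0 0 0 -1.342 1"}}

```text
time_s: 32.2
eef_pos: [0.547, 0.1372, 0.2089]
eef_rot: [0.0, 0.638, 0.77, 0.0]
wrist_force: [-0.9, -0.6, 3.9]
opening: 0.556
grasp_force: 55.1
```

Request:
{"name": "carry_out", "arguments": {"deltas": "0 0 0 0 0 0 1; 0 0 0 0 0 0 1; 0 0 0.1 0 0 0.1 1; 0 0 0.2 0 0 0.2 1; 0 0 0.2 0 0 0.3 1; 0 0 0.3 0 0 0.4 1; 0 0 0.4 0 0 0.5 1"}}

```text
time_s: 33.08
eef_pos: [0.5471, 0.1369, 0.2089]
eef_rot: [0.001, 0.809, 0.588, 0.0]
wrist_force: [-1.8, -0.7, 7.6]
opening: 0.556
grasp_force: 86.2
```

```bash
python3 s.py
```

```text
t 33.075 q6 0.3484123352977278 p [0.5471 0.1369 0.2089] yaw 72.09158707303189 tilt 0.001967516303539465 F [-1.7971 -0.6547  7.5605] T [-0.246   0.2341  3.0248] open 0.556278222275564
```

Torque jumped to 3 N·m, which suggests the hard stop. I'll hold briefly, then check.

Request:
{"name": "carry_out", "arguments": {"deltas": "0 0 0 0 0 0 1; 0 0 0 0 0 0 1"}}

```text
time_s: 33.33
eef_pos: [0.5471, 0.1369, 0.2088]
eef_rot: [0.001, 0.808, 0.59, 0.0]
wrist_force: [-1.1, -0.9, 7.2]
opening: 0.555
grasp_force: 74.7
```

```bash
python3 s.py
python3 - <<'E'
from h import *
a=vision.camera("scene");b=vision.camera("side")
for n,i in(("s",a),("d",b)):cv2.imwrite(f"pics/{n}5.png",i)
f=lambda i,x,y,w,h:cv2.resize(i[y:y+h,x:x+w],(400,600),interpolation=cv2.INTER_CUBIC)
cv2.imwrite("pics/c5.png",np.hstack([f(a,310,200,100,150),f(b,260,160,100,150)]))
E
```

```text
t 33.325 q6 0.3451540898389888 p [0.5471 0.1369 0.2088] yaw 72.28933917411672 tilt 0.0021307932104884177 F [-1.1486 -0.9022  7.1513] T [-0.2147  0.1268  1.9082] open 0.5553664784723236
```

View pics/c5.png

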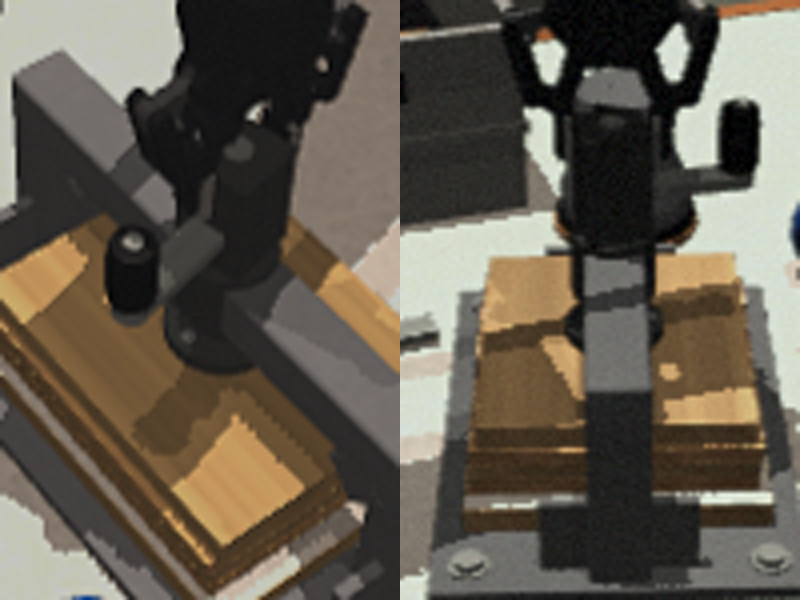

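Run:
```python
from h import *
k=tri((343,260),(345,186)); print("knob top",k, np.degrees(np.arctan2(k[1]-.1365,k[0]-.5468)),np.hypot(k[1]-.1365,k[0]-.5468))
```

```text
knob top [0.6331 0.1308 0.2427] -3.811343903341777 0.0864785150940875
```

Request:
{"name": "carry_out", "arguments": {"deltas": "0 0 0 0 0 0.05 1; 0 0 0 0 0 0.1 1; 0 0 0 0 0 0.1 1"}}

```text
time_s: 33.8
eef_pos: [0.5471, 0.1368, 0.2089]
eef_rot: [0.002, 0.835, 0.55, 0.0]
wrist_force: [-0.9, -2.4, 7.2]
opening: 0.552
grasp_force: 90.9
```

```bash
python3 s.py
```

```text
t 33.8 q6 0.4426002396908114 p [0.5471 0.1368 0.2089] yaw 66.76209210448607 tilt 0.003277281183601808 F [-0.9237 -2.3659  7.2068] T [-0.3318  0.1044  3.5447] open 0.5517311814218119
```

The knob is at yaw ≈ -4° (about 15.5 rad wound), hub centre ≈ 0.204, and the pads are slipping under 3.5 N·m, so the screw is at the hard stop. I'll open, realign (yaw +19°) and regrip.

Request:
{"name": "carry_out", "arguments": {"deltas": "0 0 0 0 0 0 0; 0 0 0 0 0 0 0; 0 0 0 0 0 0 0; 0 0 0 0 0 -0.17 0; 0 0 0 0 0 -0.34 0; 0 0 0 0 0 -0.34 0"}}

```text
time_s: 34.55
eef_pos: [0.5465, 0.137, 0.2077]
eef_rot: [-0.0, 0.733, 0.68, -0.0]
wrist_force: [-0.5, 0.1, 0.3]
opening: 1.001
grasp_force: 0.0
```

```bash
python3 s.py
python3 - <<'E'
from h import *
im=shot("w6"); cv2.imwrite("pics/c6.png",np.clip(cv2.resize(im[180:480,120:520],(800,600),interpolation=cv2.INTER_CUBIC)*1.5,0,255).astype(np.uint8))
E
```

```text
t 34.55 q6 0.10993792271393184 p [0.5465 0.137  0.2077] yaw 85.69839654140168 tilt 0.0004427778343147387 F [-0.4976  0.0716  0.3471] T [ 0.0303 -0.055  -0.0128] open 1.0012675060336125
```

View pics/c6.png

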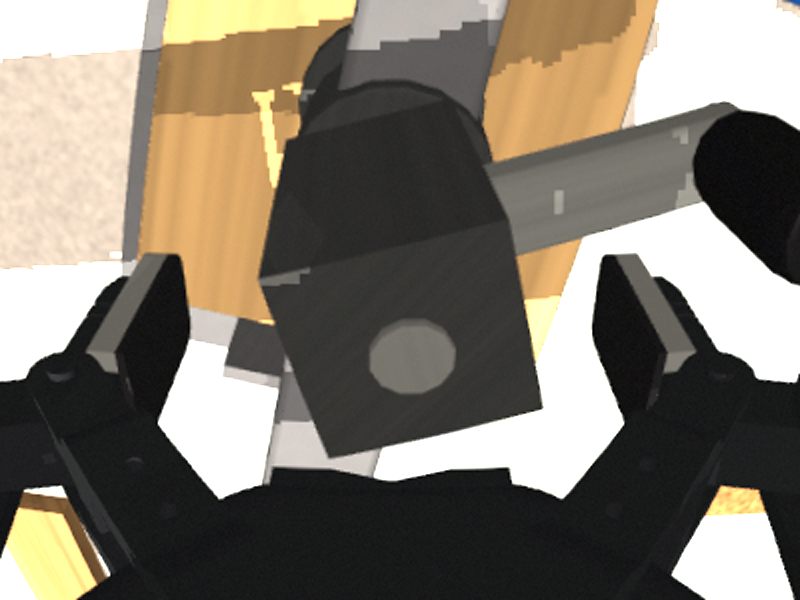

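The hub is rotated ~13° relative to the gripper: corners (260,279), (507,218), (541,408), (330,458). Computing the correction.

Run:
```python
from h import *
p=np.load("pics/w6.npy"); f=lambda x,y:(120+x/2-.25,180+y/2-.25)
Q=np.array([onz(p,f(*c),.240) for c in [(260,279),(507,218),(541,408),(330,458)]]);e=np.roll(Q,-1,0)-Q
print(Q.mean(0),np.linalg.norm(e,axis=1),np.degrees(np.arctan2(e[:,1],e[:,0]))%90)
# knob arm edges direction
for z,c in((.199,[(515,253),(700,203)]),(.199,[(490,165),(735,104)])):
    A=[onz(p,f(*k),z) for k in c];d=A[1]-A[0];print(np.degrees(np.arctan2(d[1],d[0])))
print("arm centre->hub z check: tool yaw 85.7")
```

```text
[0.5498 0.1353 0.24  ] [0.0438 0.0432 0.0436 0.0443] [11.5563  9.0111 13.0616  9.382 ]
10.519644118586623
9.790166066241632
arm centre->hub z check: tool yaw 85.7
```

Request:
{"name": "carry_out", "arguments": {"deltas": "0 1 0 0 0 -0.13 0; -0.5 1.5 0 0 0 -0.258 0; -0.5 1.5 0 0 0 -0.258 0; -0.5 1.5 0 0 0 -0.258 1; -0.5 1.5 0 0 0 -0.258 1; -0.5 1.5 0 0 0 -0.258 1; -0.5 1.5 0 0 0 -0.258 1; -0.5 1.5 0 0 0 -0.258 1; -0.5 1.5 0 0 0 -0.258 1"}}

```text
time_s: 35.72
eef_pos: [0.5484, 0.1365, 0.2082]
eef_rot: [0.0, 0.639, 0.769, 0.0]
wrist_force: [0.7, 0.4, 2.8]
opening: 0.507
grasp_force: 61.4
```

```bash
python3 s.py
```

```text
t 35.725 q6 -0.15087643410082063 p [0.5484 0.1365 0.2082] yaw 100.59283010919565 tilt 0.0008506121684823938 F [0.6862 0.423  2.8263] T [-0.0095 -0.1466 -0.0234] open 0.5065619307960187
```

Request:
{"name": "carry_out", "arguments": {"deltas": "0 0 0 0 0 0.05 1; 0 0 0 0 0 0.1 1; 0 0 0 0 0 0.15 1"}}

```text
time_s: 36.1
eef_pos: [0.5482, 0.1365, 0.2083]
eef_rot: [0.0, 0.695, 0.719, 0.0]
wrist_force: [-1.4, 0.1, 3.3]
opening: 0.506
grasp_force: 60.4
```

```bash
python3 s.py
```

```text
t 36.1 q6 0.0003527819937115369 p [0.5482 0.1365 0.2083] yaw 91.93154916608431 tilt 0.0004009572643855917 F [-1.4404  0.0656  3.2867] T [-0.0429 -0.1332  0.4477] open 0.5064854234324363
```

Clean grip now (0.507). I'll keep going in small steps until the torque clearly rises.

Request:
{"name": "carry_out", "arguments": {"deltas": "0 0 0 0 0 0.04 1; 0 0 0 0 0 0.08 1"}}

```text
time_s: 36.35
eef_pos: [0.548, 0.1366, 0.2084]
eef_rot: [0.0, 0.723, 0.691, -0.0]
wrist_force: [-1.9, 1.3, 4.4]
opening: 0.506
grasp_force: 60.1
```

```bash
python3 s.py
```

```text
t 36.35 q6 0.07881791850774421 p [0.548  0.1366 0.2084] yaw 87.45778721575205 tilt 0.0003972140309664784 F [-1.9243  1.2656  4.4073] T [0.0749 0.3701 1.1174] open 0.5060073426570929
```

Request:
{"name": "carry_out", "arguments": {"deltas": "0 0 0 0 0 0.04 1; 0 0 0 0 0 0.08 1"}}

```text
time_s: 36.6
eef_pos: [0.5477, 0.1371, 0.2086]
eef_rot: [0.0, 0.749, 0.663, -0.0]
wrist_force: [-3.9, 3.2, 7.2]
opening: 0.509
grasp_force: 71.1
```

```bash
python3 s.py
```

```text
t 36.6 q6 0.15635823823748735 p [0.5477 0.1371 0.2086] yaw 83.0661305564502 tilt 0.0004059523350035969 F [-3.8983  3.2114  7.1698] T [0.333  0.4768 2.1628] open 0.5087376609307708
```

Torque climbs linearly (0.45→1.1→2.2 N·m), so it is at the hard stop. I'll back off within the socket play and lift straight up.

Request:
{"name": "carry_out", "arguments": {"deltas": "0 0 0 0 0 -0.1 1; 0 0 0 0 0 -0.2 1; 0 0 -4 0 0 -0.2 1; 0 0 -10 0 0 -0.2 1; 0 0 -18 0 0 -0.2 1; 0 0 -28 0 0 -0.2 1; 0 0 -40 0 0 -0.2 1; 0 0 -55 0 0 -0.2 1; 0 0 -75 0 0 -0.2 1; 0 0 -80 0 0 -0.2 1"}}

```text
time_s: 37.85
eef_pos: [0.5491, 0.1363, 0.2904]
eef_rot: [0.001, 0.68, 0.733, 0.001]
wrist_force: [0.5, 1.2, -6.6]
opening: 0.508
grasp_force: 62.3
```

```bash
python3 s.py;  python3 - <<'E'
from h import *
r,t=tool(sensors.get_obs()); print(r.inv().apply(np.array([.495,-.27,.044])-t)*1e3)
a=vision.camera("scene");b=vision.camera("side")
f=lambda i,x,y,w,h:cv2.resize(i[y:y+h,x:x+w],(400,600),interpolation=cv2.INTER_CUBIC)
cv2.imwrite("pics/c7.png",np.hstack([f(a,310,180,100,150),f(b,260,140,100,150)]))
E
```

```text
t 37.85 q6 -0.040941900136523365 p [0.5491 0.1363 0.2904] yaw 94.28195559104142 tilt 0.0038505412501081025 F [ 0.5155  1.2399 -6.5531] T [-0.0213  0.0053 -0.0357] open 0.5083758518425198
[-400.9689  -85.2301  246.3399]
```

The crank is free and held (6.6 N of weight). Carrying it back to the tray.

Request:
{"name": "carry_out", "arguments": {"deltas": "-40 -8 0 0 0 0 1; -95 -20 0 0 0 0 1; -150 -32 0 0 0 0 1; -205 -44 0 0 0 0 1; -260 -56 0 0 0 0 1; -315 -68 30 0 0 0 1; -360 -78 80 0 0 0 1; -390 -84 125 0 0 0 1; -401 -85 165 0 0 0 1; -401 -85 200 0 0 0 1; -401 -85 225 0 0 0 1; -401 -85 225 0 0 0 1"}}

```text
time_s: 39.45
eef_pos: [0.4911, -0.268, 0.0599]
eef_rot: [-0.003, 0.68, 0.733, -0.0]
wrist_force: [1.1, -0.1, -5.7]
opening: 0.504
grasp_force: 63.1
```

```bash
python3 s.py
```

```text
t 39.45 q6 -0.7863440688996979 p [ 0.4911 -0.268   0.0599] yaw 94.28421964668307 tilt 0.0069154347913964135 F [ 1.0713 -0.1439 -5.7204] T [0.0406 0.0352 0.0149] open 0.5042303428234317
```

Request:
{"name": "carry_out", "arguments": {"deltas": "0 0 6 0 0 0 1; 0 0 12 0 0 0 1; 0 0 16 0 0 0 1; 0 0 18 0 0 0 1; 0 0 20 0 0 0 1; 0 0 20 0 0 0 1"}}

```text
time_s: 40.2
eef_pos: [0.4935, -0.2698, 0.0451]
eef_rot: [-0.0, 0.68, 0.733, -0.0]
wrist_force: [-7.5, 5.2, 12.0]
opening: 0.504
grasp_force: 64.9
```

```bash
python3 s.py
```

```text
t 40.2 q6 -0.7863839384453519 p [ 0.4935 -0.2698  0.0451] yaw 94.32432643945408 tilt 0.0003801012130456399 F [-7.5199  5.1953 12.0418] T [0.8045 1.213  0.0034] open 0.5038856410005423
```

Resting on the tray floor. Relax 2 mm, open, and retreat straight up.

Request:
{"name": "carry_out", "arguments": {"deltas": "0 0 -2 0 0 0 1; 0 0 -2 0 0 0 1; 0 0 -2 0 0 0 0; 0 0 -2 0 0 0 0; 0 0 -2 0 0 0 0; 0 0 -2 0 0 0 0; 0 0 -20 0 0 0 0; 0 0 -50 0 0 0 0; 0 0 -100 0 0 0 0; 0 0 -150 0 0 0 0; 0 0 -155 0 0 0 0; 0 0 -155 0 0 0 0"}}

```text
time_s: 41.7
eef_pos: [0.4935, -0.2698, 0.1988]
eef_rot: [0.001, 0.68, 0.733, 0.0]
wrist_force: [0.9, 0.3, -0.4]
opening: 0.997
grasp_force: 0.0
```

```bash
python3 s.py;  python3 - <<'E'
from h import *
w=shot("w8");a=vision.camera("scene");b=vision.camera("side")
f=lambda i,x,y,w,h:cv2.resize(i[y:y+h,x:x+w],(400,300),interpolation=cv2.INTER_CUBIC)
cv2.imwrite("pics/c8.png",np.vstack([np.hstack([f(w,120,100,400,300),f(b,300,290,160,120)]),np.hstack([f(a,310,200,160,120),f(b,240,160,160,120)])]))
E
```

```text
t 41.7 q6 -0.7863612004000298 p [ 0.4935 -0.2698  0.1988] yaw 94.29766628280034 tilt 0.001546063818649826 F [ 0.9492  0.2998 -0.4494] T [ 0.0547 -0.0174 -0.0094] open 0.9972282687940889
```

View pics/c8.png

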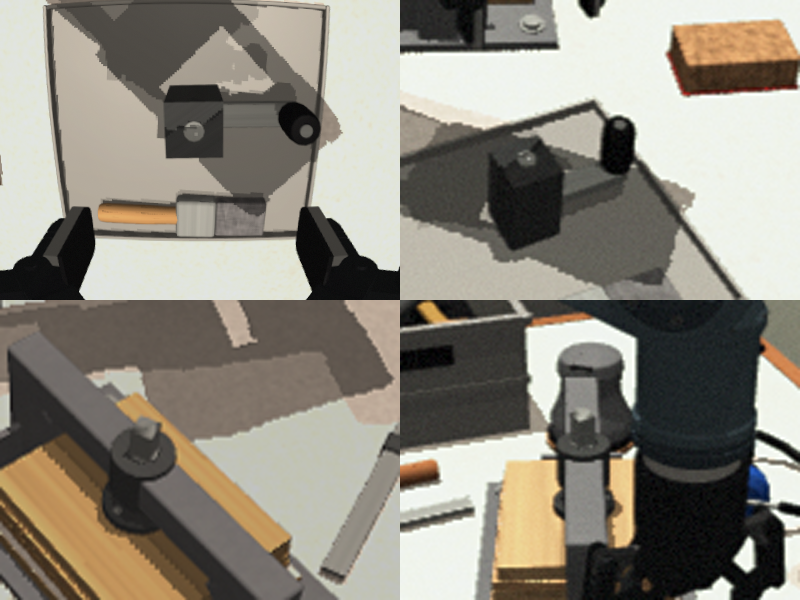

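The crank stands upright inside the tray, with the knob inside the wall. The brush is in its place, and the screw's square end sits low with the board down. Handing in.

```bash
python3 -c "
from bench import ctrl
print(ctrl.hand_in())"
```

```text
the job is handed in; nothing more can be done
None
```

I handed the job in at about 42 s. The screw is wound to its hard stop and the crank stands upright on its hub in the tray. I steered clear of the bystanders and saw none disturbed in the last pictures, but hand-in returned no verdict, so none of this is confirmed by the judge.

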